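# Make up a gift tray: walnuts into the dish, jars out of the crate

## Task

Make up the gift tray. Take the scoop of walnuts off the scale, bring its spout right down over the shallow dish, no more than about 5 cm above the rim, before you tip it, so that the walnuts do not bounce out; every walnut must end up in the dish, and the empty scoop goes back level on the scale's plate. Lift each jam jar out of the crate and stand it upright on the floor of the tray beside the dish, which stays on the tray; jars and walnuts may be done in either order, and the ribbon spool and the pen pot stay where they are.

Things in the scene. Friction and masses are not known exactly. Their poses are not given: they have to be found in the camera images.
- tray: Fixed wooden tray, 320 mm along its x by 360 mm along its y, rim 22 mm high and 8 mm thick all round, inner floor 304 x 344 mm at 8 mm above its origin. Origin: centre of its underside, on the counter; z up.
- dish: Loose blue stoneware dish standing on the tray floor, round, 160 mm across the rim, 132 mm across the foot, 28 mm high, floor 6 mm thick, wall 5 mm, 0.45 kg. Origin: centre of its underside; z up.
- scale: Fixed white shop scale, 250 mm along its x by 200 mm along its y; its stainless weighing plate (220 x 200 mm, centred 15 mm to +x of the origin) is rigid, with its flat top 78 mm above the origin. Origin: centre of the underside, on the counter; display on the -x side, the robot's side.
- scoop: Loose metal scoop, 0.22 kg, level on the scale with the walnuts in it. Origin: centre of underside, z up, x towards its closed back. Floor 4 mm thick, 104 mm wide, flat from x = -55 to +90 mm; walls 56 mm high; open at the front (-x), where it rises to the lip at x = -125 mm. Walnuts lie still while it is level and roll out over the lip when tipped; 50 degrees nose-down empties it.
- spout (a point): Middle of the scoop's pouring lip: x = -125 mm, z = +21 mm in the scoop's frame (top of the lip; the metal is 4 mm thick). The lip is about 96 mm wide.
- handle (a point): Point on the scoop's black bar handle to grip, near the balance point: x = +20 mm, z = +90 mm in the scoop's frame. The bar runs straight over the top along the scoop's x from -29 to +91 mm, 18 mm wide (y), 22 mm high; thin legs at its front end, a post at its rear end. Free space of about 40 mm between it and the walnuts.
- crate: Fixed open wooden crate, 280 mm along its x by 200 mm along its y, walls 56 mm high and 8 mm thick, floor top 8 mm above its origin (centre of the underside); the jars stand in it on the floor, so their lids show above the walls (tops 93 mm above the counter).
- jar1: Jam jar, upright cylinder 62 mm in diameter and 85 mm tall with a screw lid of the same diameter, about 0.3 kg. Origin: centre of its underside, z up through the lid. May be absent. Dark red jam, brass-coloured lid.
- jar2: Jam jar, upright cylinder 62 mm in diameter and 85 mm tall with a screw lid of the same diameter, about 0.3 kg. Origin: centre of its underside, z up through the lid. May be absent. Orange jam, white lid.
- jar3: Jam jar, upright cylinder 62 mm in diameter and 85 mm tall with a screw lid of the same diameter, about 0.3 kg. Origin: centre of its underside, z up through the lid. May be absent. Dark purple jam, dark steel lid.
- jar4: Jam jar, upright cylinder 62 mm in diameter and 85 mm tall with a screw lid of the same diameter, about 0.3 kg. Origin: centre of its underside, z up through the lid. May be absent. Amber jam, red lid.
- nut1: Walnut in its shell, nearly round: 34 mm thick, 42 mm long, 14 g, starts in the scoop. Origin: its centre. May be absent.
- nut2: Walnut in its shell, nearly round: 34 mm thick, 42 mm long, 14 g, starts in the scoop. Origin: its centre. May be absent.
- nut3: Walnut in its shell, nearly round: 34 mm thick, 42 mm long, 14 g, starts in the scoop. Origin: its centre. May be absent.
- nut4: Walnut in its shell, nearly round: 34 mm thick, 42 mm long, 14 g, starts in the scoop. Origin: its centre. May be absent.
- nut5: Walnut in its shell, nearly round: 34 mm thick, 42 mm long, 14 g, starts in the scoop. Origin: its centre. May be absent.
- nut6: Walnut in its shell, nearly round: 34 mm thick, 42 mm long, 14 g, starts in the scoop. Origin: its centre. May be absent.
- ribbon: Bystander: loose upright spool of red ribbon, 64 mm in diameter, 50 mm high, standing beyond the crate or the scale. Origin: centre of its underside. Leave alone.
- penpot: Bystander: loose terracotta pen pot, 76 mm in diameter, 100 mm high, pens to 160 mm, standing beyond the crate or the scale. Origin: centre of its underside. Leave alone.

How it is judged:
By the outcome, as a careful person would: the job done as asked, in the order asked, and still so for the second after the job is handed in, with the robot touching nothing.
Of jar1, jar2, jar3, jar4 only 3 to 4 are there at a start; the rules pass over those that are not, and their reading is None.
Of nut1, nut2, nut3, nut4, nut5, nut6 only 4 to 6 are there at a start; the rules pass over those that are not, and their reading is None.
At some moment in a run one of dish, jar1, jar2, jar3, jar4 may be knocked a few centimetres aside while the robot is not near it.
It also fails if it takes over 210 s, if anything falls off the work surface, if the arm or the gripper's body presses on something with over 40 N, if the wrist force passes 120 N, or if a joint passes its speed limit or range.

## Robot

A 7-joint arm with a two-finger parallel gripper is mounted at the origin on the work surface. World frame = base frame: x ahead of the robot, y to its left, z up, the work surface at z = 0. Lengths are in m, angles in degrees, forces in N, time in s.
With the tool pointing down it reaches from about 0.425 to 0.875 m from the base axis. Payload 4.7 kg.
Tool frame: the origin (TCP) lies between the finger pads; the fingertips stand env.finger_overhang ahead of it and the grasp point (between the pads) lies 5 mm behind it (env.finger_overhang is the distance from the TCP to the fingertips, in m); z points along the fingers, y is the line along which they close (so a half turn about z gives the same grasp; the last joint's range is limited). The gripper opens to 87 mm and grips with 3 to 60 N. Pads are 19 mm wide; open, the fingers measure 117 mm over their backs; the gripper's body (75 mm by 190 mm) begins 51 mm behind the grasp point.
Start: joints at [-76.312, 18.392, -4.016, 83.108, 1.295, 78.541, -3.26], TCP at [0.145, 0.634, 0.212] pointing down, gripper open.
Joint ranges: [-163.93, 163.93], [-17.29, 119.83], [-79.2, 71.16], [3.27, 140.29], [-89.18, 269.18], [5.43, 117.66], [-154.24, 154.24]. Speed limits (degrees/s): [147.25, 147.25, 180, 180, 180, 180, 180].

## Interface

Orientations are given as [roll, pitch, yaw] about the fixed x, y, z axes, in that order (R = Rz(yaw) Ry(pitch) Rx(roll)).
In Python, from cell import telemetry, eyes, env, models gives the robot as it stands. The module is installed in compiled form; this text tells all that it offers.
- The arm moves only by the tool drive_tool, never from a script. Its arguments are lists of equal length, an entry for each row: "angular": the turn, a rotation vector about the tool's x, y, z in rad, a list of three; "delta_pos": the shift along the tool's x, y, z in cm, a list of three; "gripper": the finger opening in cm, from 0 to 8.7. A call has 1 to 20 rows; each row shifts and turns the commanded pose from where the row before left it, along the tool's axes as they then stand; what a row does not reach is not made up. A row lasts 1/10 s, in which the tool goes at most 50 mm and 8.59 degrees, less where a joint would pass 70% of its speed; a pose out of reach is approached as far as the arm can. A call with a gripper value outside its range is refused whole. The fingers move at their own pace and stop on an object; "squeeze" is the grip in N (left out, the last holds). Time passes only in rows, so rows that do not move let the fingers close. It gives the time, the measured TCP pose, the force, the opening and the grip force at its end, in the units of the state.
- telemetry.get_obs(): the state, without advancing time (a new reading comes with each control period).
- eyes.read_camera(name): name is "scene" or "top" or "wrist"; returns a dict with "pixels" (384x512x3 uint8, red, green, blue), "mtx" (3x3 intrinsics, pixels), "D" ([k1, k2, p1, p2, k3] as OpenCV has them; the pictures are not rectified), "origin" and "orientation" of the camera in the world. Camera axes: x right, y down, z forward; pixel columns grow to the right and rows downward; lengths in m; the calibration is good to about 2 mm. A picture is of the moment at which its call begins. There is no depth.
- env.sign_off(): hands the job in; it is judged then, once.
Trained networks look in a picture, given as the dict that the camera call returned (one of the last four; its "shot" number tells which), for a name from the list of things; names that differ only in an ending like _2 or _b are one class to them, and where a whole thing is asked for, a point or a joint stands for the part that bears it (a point fixed in the world has none). Each returns a list of dicts, best first, with "p" (0 to 1); they miss things now and then, are a little off and sometimes report something else, mostly with a low value. They report only what shows in the picture. A call takes as long as a camera call.
- models.search_frame(picture, target): "centre" ([column, row] in pixels, amid what is visible of it).
- models.cut_out(picture, target): "pixels" (384x512 bool, what is visible of it) and "centre" ([column, row] in pixels, amid what is visible of it).
The state is a dict: "time_s": time; "qpos": joint angles; "joint_velocities": joint speeds; "effort": joint torques, N m; "tool_pos": TCP position; "tool_rot": TCP orientation; "force": force on the tool from outside, world axes, zero at the start; "wrist_torque": the same for the moment, N m; "grip_width": finger opening in m; "grasp_force": force on a finger pad.
Only numpy, scipy, OpenCV 4.12 (cv2) and the standard library are available. Lean on these libraries where they do the work, as an engineer would, in place of code of your own. Each camera call takes 0.05 s, during which the arm holds its last target. There are 200 camera calls.

## Working session

There is one attempt and no reset: what is moved stays moved. The work goes in short steps, Python scripts to look and compute and a tool call to move; the robot and the scene stay as the last step left them, time stands still between calls to the robot, and variables do not carry over. Pictures are saved under pics/ and viewed, at most 14 in all, crops included, and the job is handed in when it is done.

Besides the shell and the picture viewer there is one more tool, called after "Call:" in YAML: its name, and indented under it one key for each argument. drive_tool: Moves the arm, as the interface text tells. Its arguments: {"type":"object","properties":{"angular":{"type":"array","items":{"type":"array","items":{"type":"number"}}},"delta_pos":{"type":"array","items":{"type":"array","items":{"type":"number"}}},"gripper":{"type":"array","items":{"type":"number"}},"squeeze":{"type":"number"}},"required":["angular","delta_pos","gripper"]}

```bash
mkdir -p pics; cat > h.py <<'E'
import numpy as np, cv2
from cell import telemetry, eyes, env, models
from scipy.spatial.transform import Rotation as Ro
def rot(o):
    o=np.array(o,float)
    return o if o.shape==(3,3) else Ro.from_euler('xyz',o,degrees=True).as_matrix()
def ray(c,px):
    n=cv2.undistortPoints(np.array([[px]],float),np.array(c['mtx']),np.array(c['D']))[0,0]
    return np.array(c['origin']),rot(c['orientation'])@np.array([n[0],n[1],1.])
def at(c,px,z):
    o,d=ray(c,px); return o+d*(z-o[2])/d[2]
def proj(c,P):
    R=rot(c['orientation']); t=-R.T@np.array(c['origin'])
    return cv2.projectPoints(np.array(P,float).reshape(-1,3),cv2.Rodrigues(R.T)[0],t,np.array(c['mtx']),np.array(c['D']))[0][:,0]
def save(c,n): cv2.imwrite(f'pics/{n}.png',cv2.cvtColor(c['pixels'],cv2.COLOR_RGB2BGR))
E
python3 - <<'E'
from h import *
print(env.finger_overhang); s=telemetry.get_obs(); print(s)
for n in ['scene','top']:
    c=eyes.read_camera(n); save(c,n+'0'); print(n,c['origin'],c['orientation'],c['mtx'])
    for t in ['tray','dish','scale','scoop','spout','handle','crate','jar1','jar2','jar3','jar4','nut1','ribbon','penpot']:
        print(t,[(np.round(d['centre']).tolist(),round(d['p'],2)) for d in models.search_frame(c,t)][:6])
E
```

```text
0.014
{'time_s': 0.0, 'qpos': array([-76.3108045 ,  18.43868008,  -4.01670604,  83.17643693,
         1.29498773,  78.54143056,  -3.25931816]), 'joint_velocities': array([-0.02681341, -0.04982522, -0.08823112, -0.03598999,  0.08939917,
       -0.01555491,  0.01526834]), 'effort': array([-1.99664532e-05, -4.91283381e+01, -4.04036539e-01, -3.12524128e+01,
       -6.41645584e-02,  4.36808739e-02,  1.55156176e-04]), 'tool_pos': array([0.14481291, 0.63305579, 0.21075256]), 'tool_rot': array([-1.79888704e+02,  5.50077272e-03,  1.67122387e+02]), 'force': array([ 0.426094  , -0.66293178,  0.11088898]), 'wrist_torque': array([-0.04272879, -0.02650761,  0.01925434]), 'grasp_force': 0.0, 'grip_width': 0.08703032341043633}
scene [0.88717661 0.59540098 1.04765655] [-144.03030893   -0.90216117  150.9751969 ] [[413.26793258   0.         255.08607626]
 [  0.         413.26793258 191.43006361]
 [  0.           0.           1.        ]]
tray [([249.0, 204.0], 0.78)]
dish [([265.0, 223.0], 0.75)]
scale [([334.0, 314.0], 0.69)]
scoop [([344.0, 284.0], 0.87), ([264.0, 224.0], 0.68)]
spout [([347.0, 276.0
[... 732 characters left out ...]
n [([164.0, 169.0], 0.73)]
penpot [([246.0, 309.0], 0.86)]
top [0.39792558 0.02147472 1.1546984 ] [-171.50026273   -0.62251395  -90.15942472] [[364.7038019    0.         254.9416966 ]
 [  0.         364.7038019  193.99913614]
 [  0.           0.           1.        ]]
tray [([267.0, 216.0], 0.79)]
dish [([234.0, 200.0], 0.95), ([266.0, 212.0], 0.3)]
scale [([162.0, 227.0], 0.96)]
scoop [([138.0, 220.0], 0.73)]
spout [([134.0, 218.0], 0.61)]
handle []
crate [([370.0, 214.0], 0.87), ([135.0, 219.0], 0.2)]
jar1 [([389.0, 238.0], 0.98)]
jar2 [([389.0, 238.0], 0.98)]
jar3 [([389.0, 238.0], 0.98)]
jar4 [([389.0, 238.0], 0.98)]
nut1 []
ribbon [([338.0, 148.0], 0.71)]
penpot [([173.0, 144.0], 0.61)]
```

View pics/scene0.png

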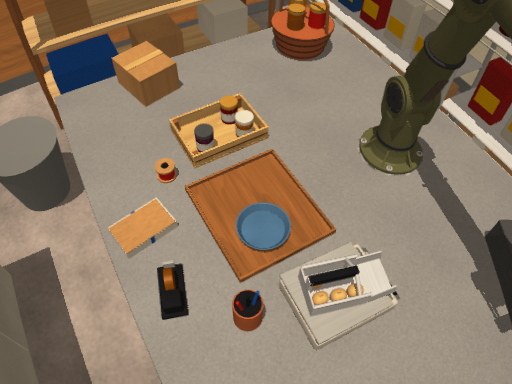

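View pics/top0.png

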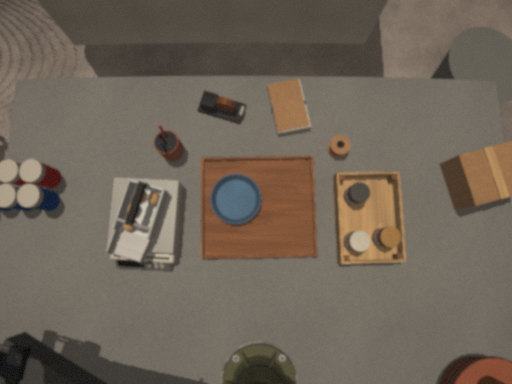

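The scene picture shows three jars (purple/dark lid, white lid and brass lid), the scoop with its spout towards the robot, and the dish on the tray's left/far part. I'll measure next.

```bash
python3 - <<'E'
from h import *
cs={n:eyes.read_camera(n) for n in ['scene','top']}
for n,c in cs.items():
    for t,z in [('tray',.022),('dish',.03),('crate',.056),('scale',.07),('scoop',.11),('handle',.17),('spout',.099),('jar1',.093),('ribbon',.05),('penpot',.1)]:
        for d in models.cut_out(c,t)[:4]:
            if d['p']<.3: continue
            m=d['pixels'].astype(np.uint8); cn=max(cv2.findContours(m,0,2)[0],key=cv2.contourArea)
            r=cv2.minAreaRect(cn); q=cv2.boxPoints(r)
            print(n,t,round(d['p'],2),m.sum(),'ctr',np.round(at(c,d['centre'],z)[:2],3),'box',[np.round(at(c,p,z)[:2],3).tolist() for p in q])
a=cv2.resize(cs['top']['pixels'][165:275,95:195],None,fx=5,fy=5,interpolation=2)
b=cv2.resize(cs['scene']['pixels'][235:350,270:405],None,fx=4,fy=4,interpolation=2)
im=np.zeros((550,500+540,3),np.uint8); im[:a.shape[0],:500]=a; im[:b.shape[0],500:]=b
im=cv2.resize(im,None,fx=.76,fy=.76)
cv2.imwrite('pics/m1.png',im[:,:,::-1])
E
```

```text
scene tray 0.93 9018 ctr [ 0.542 -0.014] box [[0.7, -0.167], [0.322, -0.236], [0.373, 0.19], [0.692, 0.211]]
scene dish 0.92 2021 ctr [0.545 0.073] box [[0.657, 0.07], [0.548, -0.046], [0.446, 0.079], [0.559, 0.183]]
scene crate 0.76 2927 ctr [ 0.517 -0.311] box [[0.642, -0.432], [0.306, -0.452], [0.368, -0.2], [0.667, -0.197]]
scene scale 0.78 3884 ctr [0.54  0.394] box [[0.621, 0.241], [0.334, 0.234], [0.373, 0.466], [0.633, 0.454]]
scene scale 0.44 3546 ctr [0.465 0.336] box [[0.554, 0.246], [0.306, 0.307], [0.368, 0.439], [0.598, 0.375]]
scene scoop 0.67 3676 ctr [0.487 0.348] box [[0.57, 0.258], [0.326, 0.327], [0.39, 0.451], [0.615, 0.381]]
scene handle 0.96 3649 ctr [0.505 0.36 ] box [[0.589, 0.281], [0.366, 0.334], [0.421, 0.454], [0.628, 0.399]]
scene spout 0.73 3747 ctr [0.467 0.341] box [[0.566, 0.254], [0.319, 0.317], [0.382, 0.447], [0.61, 0.382]]
scene jar1 0.72 431 ctr [ 0.431 -0.272] box [[0.433, -0.33], [0.38, -0.302], [0.438, -0.196], [0.489, -0.223]]
scene ribbon 0.6 458 ctr [ 0.728 -0.251] box [[0.739, -0.297], [0.68, -0.264], [0.716, -0.175], [0.773, -0.206]]
sce
[... 1030 characters left out ...]
7, 0.288], [0.693, 0.205], [0.64, 0.255]]
top jar1 0.96 520 ctr [ 0.428 -0.378] box [[0.461, -0.335], [0.46, -0.419], [0.399, -0.416], [0.4, -0.332]]
top jar1 0.89 438 ctr [ 0.417 -0.288] box [[0.447, -0.251], [0.446, -0.325], [0.388, -0.323], [0.389, -0.249]]
top jar1 0.79 484 ctr [ 0.554 -0.289] box [[0.568, -0.242], [0.605, -0.319], [0.55, -0.344], [0.513, -0.267]]
top ribbon 0.68 382 ctr [ 0.719 -0.255] box [[0.709, -0.205], [0.763, -0.26], [0.719, -0.301], [0.665, -0.246]]
top ribbon 0.4 465 ctr [ 0.426 -0.3  ] box [[0.452, -0.262], [0.451, -0.339], [0.388, -0.336], [0.389, -0.26]]
top penpot 0.92 671 ctr [0.704 0.258] box [[0.712, 0.326], [0.764, 0.278], [0.693, 0.208], [0.643, 0.255]]
```

View pics/m1.png

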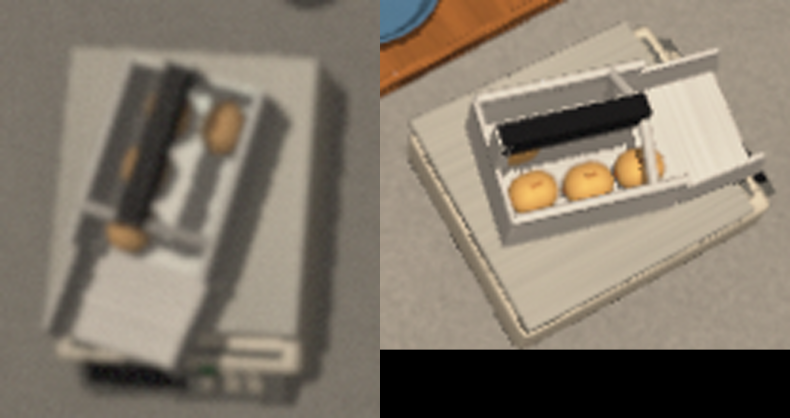

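The crop shows the scoop on the plate, handle black bar, spout towards the robot (+y a bit), and at least four walnuts. Next step is fitting the scoop pose from the dark handle bar in both views.

```bash
cat > fit.py <<'E'
from h import *
from scipy.optimize import minimize
def hull(c,P):
    m=np.zeros((384*4,512*4),np.uint8)
    q=cv2.convexHull(np.round(proj(c,P)*4+1.5).astype(np.int32)); cv2.fillConvexPoly(m,q,1); return cv2.resize(m.astype(np.float32),(512,384),interpolation=cv2.INTER_AREA)
bar=np.array([[x,y,z] for x in (-.029,.091) for y in (-.009,.009) for z in (.079,.101)])
def place(B,p,yaw,z): 
    R=Ro.from_euler('z',yaw,degrees=True).as_matrix(); return B@R.T+np.array([p[0],p[1],z])
def dark(c,box,th=60):
    g=c['pixels'].max(2); m=np.zeros(g.shape,np.float32); r0,r1,c0,c1=box
    m[r0:r1,c0:c1]=g[r0:r1,c0:c1]<th
    k,l,s,_=cv2.connectedComponentsWithStats(m.astype(np.uint8)); i=1+np.argmax(s[1:,4]); return (l==i).astype(np.float32)
E
python3 - <<'E'
from fit import *
cs={n:eyes.read_camera(n) for n in ['scene','top']}
ms={'scene':dark(cs['scene'],(260,300,295,370)),'top':dark(cs['top'],(175,232,118,160),55)}
for n in ms: print(n,ms[n].sum(),np.argwhere(ms[n]).min(0),np.argwhere(ms[n]).max(0))
for use in (['scene'],['top'],['scene','top']):
    def cost(v,z=.078):
        s=0
        for n in use:
            h=hull(cs[n],place(bar,v[:2],v[2]*100,z)); s+=1-np.minimum(h,ms[n]).sum()/np.maximum(h,ms[n]).sum()
        return s
    best=min((minimize(cost,[.47,.355,y],method='Nelder-Mead',options=dict(initial_simplex=[[.47,.355,y],[.49,.355,y],[.47,.37,y],[.47,.355,y+.08]],xatol=1e-4,fatol=1e-4)) for y in (-.15,-.25,-.05)),key=lambda r:r.fun)
    v=best.x; print(use,v,best.fun,'handle',place(np.array([[.02,0,.09]]),v[:2],v[2]*100,.078),'spout',place(np.array([[-.125,0,.021]]),v[:2],v[2]*100,.078))
E
```

```text
scene 485.0 [266 309] [285 358]
top 241.0 [185 127] [223 145]
['scene'] [ 0.49086578  0.35036556 -0.15647217] 0.1415439248085022 handle [[0.51012459 0.34497129 0.168     ]] spout [[0.3704982  0.38407974 0.099     ]]
['top'] [ 0.49250039  0.34373387 -0.15574419] 0.4071340560913086 handle [[0.51176604 0.33836407 0.168     ]] spout [[0.37209007 0.37729509 0.099     ]]
['scene', 'top'] [ 0.48923443  0.34935726 -0.15720769] 0.6083571910858154 handle [[0.50848631 0.34393828 0.168     ]] spout [[0.36891024 0.38322594 0.099     ]]
```

```bash
cat > go.py <<'E'
from h import *
import sys
def go(p,rpy):
    s=telemetry.get_obs(); R=rot(s['tool_rot'])
    d=R.T@(np.array(p)-s['tool_pos'])*100; w=Ro.from_matrix(R.T@rot(rpy)).as_rotvec()
    print('t',round(s['time_s'],1),'pos',np.round(s['tool_pos'],4),'rpy',np.round(s['tool_rot'],2),'d cm',np.round(d,2),'w',np.round(w,4))
if __name__=='__main__':
    a=[float(x) for x in sys.argv[1:]]; go(a[:3],a[3:])
E
python3 go.py .51 .344 .26 180 0 164.3
```

```text
t 2.7 pos [0.1449 0.6337 0.2119] rpy [179.99   0.   167.12] d cm [-42.05 -20.1   -4.81] w [0.0001 0.     0.0493]
```

Call:
drive_tool:
  angular:
    - [0,0,0.005]
    - [0,0,0.005]
    - [0,0,0.005]
    - [0,0,0.005]
    - [0,0,0.005]
    - [0,0,0.005]
    - [0,0,0.005]
    - [0,0,0.005]
    - [0,0,0.005]
    - [0,0,0.004]
    - [0,0,0]
    - [0,0,0]
    - [0,0,0]
    - [0,0,0]
    - [0,0,0]
  delta_pos:
    - [-3.5,-1.675,-0.4]
    - [-3.5,-1.675,-0.4]
    - [-3.5,-1.675,-0.4]
    - [-3.5,-1.675,-0.4]
    - [-3.5,-1.675,-0.4]
    - [-3.5,-1.675,-0.4]
    - [-3.5,-1.675,-0.4]
    - [-3.5,-1.675,-0.4]
    - [-3.5,-1.675,-0.4]
    - [-3.5,-1.675,-0.4]
    - [-3.5,-1.675,-0.4]
    - [-3.5,-1.675,-0.4]
    - [0,0,0]
    - [0,0,0]
    - [0,0,0]
  gripper: [8.7,8.7,8.7,8.7,8.7,8.7,8.7,8.7,8.7,8.7,6,6,6,6,6]

```text
time_s: 4.2
tool_pos: [0.5005, 0.3356, 0.2597]
tool_rot: [180.0, -0.1, 164.4]
force: [-0.5, 1.4, 0.0]
grip_width: 0.0617
grasp_force: 0.0
```

```bash
python3 go.py .51 .344 .163 180 0 164.3; python3 - <<'E'
from fit import *
c=eyes.read_camera('wrist'); im=c['pixels'].copy()
print(c['origin'],c['orientation'])
for q in proj(c,place(bar,(.4905,.3498),-15.7,.078)): cv2.circle(im,tuple(int(round(v)) for v in q),2,(255,0,0),-1)
c2=dict(c); c2['pixels']=im; save(c2,'w1')
E
```

```text
t 4.2 pos [0.5005 0.3356 0.2597] rpy [ 1.7998e+02 -6.0000e-02  1.6442e+02] d cm [-0.7   1.06  9.67] w [ 0.0004 -0.001   0.002 ]
[0.42081768 0.35714936 0.43218442] [1.62618551e+02 3.79494395e-03 7.44419369e+01]
```

View pics/w1.png

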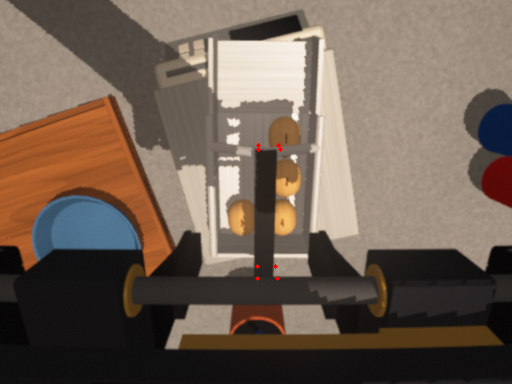

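Wrist picture: the projected handle corners (258–281, 147–267) match the bar within about 3 px. Four nuts are visible, with possibly one more under the bar. I'll go down and grip.

Call:
drive_tool:
  angular:
    - [0,0,0.002]
    - [0,0,0]
    - [0,0,0]
    - [0,0,0]
    - [0,0,0]
    - [0,0,0]
    - [0,0,0]
    - [0,0,0]
    - [0,0,0]
    - [0,0,0]
    - [0,0,0]
    - [0,0,0]
    - [0,0,0]
    - [0,0,0]
  delta_pos:
    - [-0.35,0.45,1]
    - [-0.35,0.45,1]
    - [0,0,2]
    - [0,0,2]
    - [0,0,2]
    - [0,0,1]
    - [0,0,0.65]
    - [0,0,0]
    - [0,0,0]
    - [0,0,0]
    - [0,0,0]
    - [0,0,0]
    - [0,0,0]
    - [0,0,0]
  gripper: [6,6,6,6,6,6,6,6,4,3,2,1,1,1]
  squeeze: 50

```text
time_s: 5.65
tool_pos: [0.5108, 0.3412, 0.1635]
tool_rot: [180.0, 0.0, 164.2]
force: [-1.2, 0.0, -0.2]
grip_width: 0.0199
grasp_force: 0.0
```

```bash
python3 go.py .5095 .3425 .163 180 0 164.3
```

```text
t 5.7 pos [0.5108 0.3412 0.1635] rpy [1.7999e+02 1.0000e-02 1.6420e+02] d cm [0.16 0.09 0.05] w [ 0.0002  0.0002 -0.0017]
```

Let it close fully, then lift slowly.

Call:
drive_tool:
  angular:
    - [0,0,0]
    - [0,0,0]
    - [0,0,0]
    - [0,0,0]
    - [0,0,0]
    - [0,0,0]
    - [0,0,0]
    - [0,0,0]
    - [0,0,0]
    - [0,0,0]
    - [0,0,0]
    - [0,0,0]
  delta_pos:
    - [0,0,0]
    - [0,0,0]
    - [0,0,0]
    - [0,0,0]
    - [0,0,-0.3]
    - [0,0,-0.7]
    - [0,0,-1]
    - [0,0,-1.5]
    - [0,0,-1.5]
    - [0,0,-1]
    - [0,0,0]
    - [0,0,0]
  gripper: [0.5,0.5,0.5,0.5,0.5,0.5,0.5,0.5,0.5,0.5,0.5,0.5]

```text
time_s: 6.85
tool_pos: [0.5108, 0.3412, 0.2236]
tool_rot: [180.0, 0.0, 164.2]
force: [-0.1, 1.2, -4.4]
grip_width: 0.0165
grasp_force: 50.0
```

```bash
python3 - <<'E'
from h import *
s=telemetry.get_obs(); print(s['time_s'],s['tool_pos'],s['tool_rot'],s['force'],s['wrist_torque'],s['grip_width'],s['grasp_force'])
c=eyes.read_camera('scene'); t=eyes.read_camera('top')
a=c['pixels'][150:384,180:490]; 
cv2.imwrite('pics/l1.png',cv2.resize(a,None,fx=2,fy=2)[:,:,::-1])
for n,k in (('scene',c),('top',t)):
  for d in models.cut_out(k,'dish')[:2]: 
    m=d['pixels'].astype(np.uint8); cn=max(cv2.findContours(m,0,2)[0],key=cv2.contourArea); (e,_,_)=cv2.fitEllipse(cn)
    print(n,d['p'],m.sum(),at(k,d['centre'],.025),at(k,e,.03))
E
```

```text
6.85 [0.51075987 0.34121623 0.22361828] [1.79976887e+02 1.25166705e-02 1.64200796e+02] [-0.05189928  1.18090329 -4.37756425] [ 0.00804865 -0.03868562  0.00023328] 0.016459437367015876 49.99502241611481
scene 0.7 1948 [0.54369447 0.08271333 0.025     ] [0.55403046 0.07464659 0.03      ]
scene 0.66 118 [0.46218397 0.33725667 0.025     ] [0.46210727 0.33126943 0.03      ]
top 0.76 1951 [0.55290009 0.07547468 0.025     ] [0.55152666 0.07047437 0.03      ]
top 0.74 1878 [0.45843287 0.39586375 0.025     ] [0.49443271 0.38851077 0.03      ]
```

View pics/l1.png

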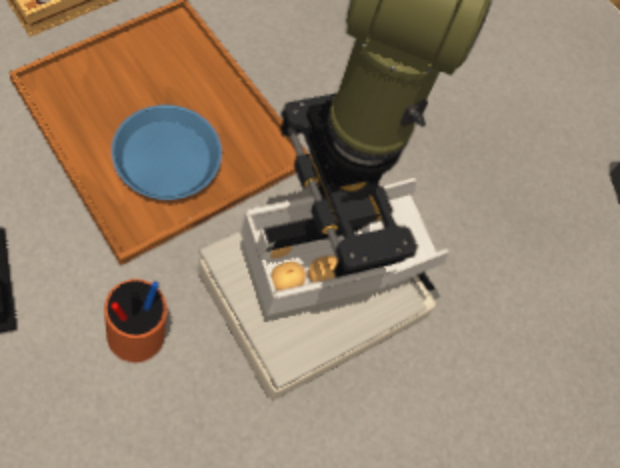

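The scoop is held level and balanced, with the nuts still inside. The dish is at about (0.553, 0.0725). I'll carry it over.

Call:
drive_tool:
  angular:
    - [0,0,0]
    - [0,0,0]
    - [0,0,0]
    - [0,0,0]
    - [0,0,0]
    - [0,0,0]
    - [0,0,0]
    - [0,0,0]
    - [0,0,0]
    - [0,0,-0.02]
    - [0,0,-0.045]
    - [0,0,-0.06]
    - [0,0,-0.06]
    - [0,0,-0.05]
    - [0,0,-0.03]
    - [0,0,-0.011]
    - [0,0,0]
    - [0,0,0]
  delta_pos:
    - [-0.6,-1.2,0]
    - [-1.2,-2.45,0]
    - [-1.68,-3.44,0]
    - [-1.68,-3.44,0]
    - [-1.68,-3.44,0]
    - [-1.68,-3.44,0]
    - [-1.68,-3.44,0]
    - [-1.2,-2.45,0]
    - [-0.6,-1.2,0]
    - [0,0,0]
    - [0,0,0]
    - [0,0,0]
    - [0,0,0]
    - [0,0,0]
    - [0,0,0]
    - [0,0,0]
    - [0,0,0]
    - [0,0,0]
  gripper: [0.5,0.5,0.5,0.5,0.5,0.5,0.5,0.5,0.5,0.5,0.5,0.5,0.5,0.5,0.5,0.5,0.5,0.5]

```text
time_s: 8.85
tool_pos: [0.5594, 0.0732, 0.2233]
tool_rot: [180.0, -0.0, -180.0]
force: [-0.4, -0.2, -3.5]
grip_width: 0.0173
grasp_force: 50.0
```

```bash
python3 go.py .7355 .0725 .1345 180 0 180
```

```text
t 8.8 pos [0.5594 0.0732 0.2233] rpy [ 179.99   -0.   -179.98] d cm [-17.61  -0.08   8.88] w [ 0.0002 -0.0001  0.0004]
```

Call:
drive_tool:
  angular:
    - [0,0,0]
    - [0,0,0]
    - [0,0,0]
    - [0,0,0]
    - [0,0,0]
    - [0,0,0]
    - [0,0,0]
    - [0,0,0]
    - [0,0,0]
    - [0,0,0]
    - [0,0,0]
    - [0,0,0]
    - [0,0,0]
    - [0,0,0]
    - [0,0,0]
    - [0,0,0]
  delta_pos:
    - [-0.6,0,0]
    - [-1.2,0,0]
    - [-2,0,0]
    - [-2.4,0,0]
    - [-2.6,0,0]
    - [-2.6,-0.1,0]
    - [-2.4,0,0]
    - [-2,0,0.5]
    - [-1.2,0,1]
    - [-0.6,0,1.5]
    - [0,0,1.7]
    - [0,0,1.7]
    - [0,0,1.4]
    - [0,0,0.8]
    - [0,0,0.3]
    - [0,0,0]
  gripper: [0.5,0.5,0.5,0.5,0.5,0.5,0.5,0.5,0.5,0.5,0.5,0.5,0.5,0.5,0.5,0.5]

```text
time_s: 10.45
tool_pos: [0.7355, 0.0719, 0.1344]
tool_rot: [180.0, 0.0, -180.0]
force: [0.2, 0.4, -2.9]
grip_width: 0.0173
grasp_force: 50.0
```

```bash
python3 - <<'E'
from fit import *
from go import go
go([.7355,.0725,.1345],[180,0,180])
c=eyes.read_camera('scene'); t=eyes.read_camera('top')
s=telemetry.get_obs(); R=rot(s['tool_rot']); sp=s['tool_pos']+R@np.array([.1475,0,.0645]); print('spout est',sp)
lip=[s['tool_pos']+R@np.array([.1475,y,.0645]) for y in (-.048,0,.048)]
a=[]
for n,k in (('scene',c),('top',t)):
  for d in models.cut_out(k,'dish')[:1]: print(n,d['p'],d['pixels'].sum(),at(k,d['centre'],.025))
  im=cv2.resize(k['pixels'],None,fx=4,fy=4)
  for q in proj(k,lip): cv2.circle(im,tuple(int(v*4+1.5) for v in q),4,(255,0,0),-1)
  u=proj(k,[sp])[0]*4; u=[int(max(200,u[0])),int(max(280,u[1]))]; a.append(im[u[1]-280:u[1]+280,u[0]-200:u[0]+200])
cv2.imwrite('pics/p1.png',np.hstack(a)[:,:,::-1])
E
```

```text
t 10.4 pos [0.7355 0.0719 0.1344] rpy [ 1.7999e+02  1.0000e-02 -1.7998e+02] d cm [-0.    0.06 -0.01] w [0.0001 0.0001 0.0003]
spout est [0.58871535 0.07188237 0.07075061]
scene 0.83 1498 [0.52280668 0.07675026 0.025     ]
top 0.95 410 [0.54337166 0.01579575 0.025     ]
```

View pics/p1.png

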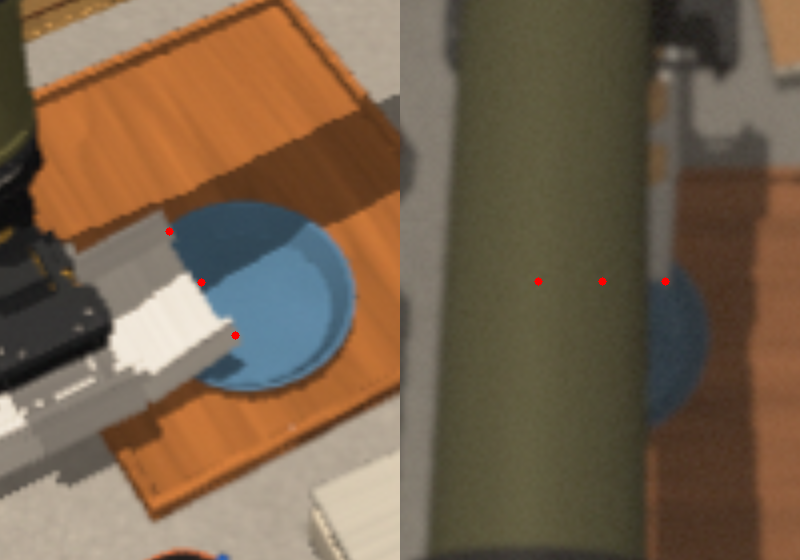

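The lip (red dots near 200,283) sits over the near edge of the dish, about 35 mm above the rim. I'll tip about the spout.

Call:
drive_tool:
  angular:
    - [0,-0.026,0]
    - [0,-0.026,0]
    - [0,-0.026,0]
    - [0,-0.026,0]
    - [0,-0.026,0]
    - [0,-0.026,0]
    - [0,-0.026,0]
    - [0,-0.026,0]
    - [0,-0.026,0]
    - [0,-0.026,0]
    - [0,-0.026,0]
    - [0,-0.026,0]
    - [0,-0.026,0]
    - [0,-0.026,0]
    - [0,-0.026,0]
    - [0,-0.026,0]
  delta_pos:
    - [0.173,0,-0.381]
    - [0.173,0,-0.381]
    - [0.173,0,-0.381]
    - [0.173,0,-0.381]
    - [0.173,0,-0.381]
    - [0.173,0,-0.381]
    - [0.173,0,-0.381]
    - [0.173,0,-0.381]
    - [0.173,0,-0.381]
    - [0.173,0,-0.381]
    - [0.173,0,-0.381]
    - [0.173,0,-0.381]
    - [0.173,0,-0.381]
    - [0.173,0,-0.381]
    - [0.173,0,-0.381]
    - [0.173,0,-0.381]
  gripper: [0.5,0.5,0.5,0.5,0.5,0.5,0.5,0.5,0.5,0.5,0.5,0.5,0.5,0.5,0.5,0.5]

```text
time_s: 12.25
tool_pos: [0.6965, 0.0715, 0.1894]
tool_rot: [180.0, 23.9, 180.0]
force: [-0.6, -0.8, -4.0]
grip_width: 0.0169
grasp_force: 50.0
```

```bash
python3 - <<'E'
from fit import *
s=telemetry.get_obs(); R=rot(s['tool_rot']); print('spout est',s['tool_pos']+R@np.array([.1475,0,.0645]),s['qpos'],s['force'])
c=eyes.read_camera('scene'); cv2.imwrite('pics/p2.png',cv2.resize(c['pixels'][150:300,180:380],None,fx=3,fy=3)[:,:,::-1])
E
```

```text
spout est [0.58783713 0.07166468 0.07064468] [-32.41923463   8.01855943  24.22194995 102.90875784   0.50217874
  46.13099269  80.60616741] [-0.56756268 -0.78583413 -4.0303278 ]
```

View pics/p2.png

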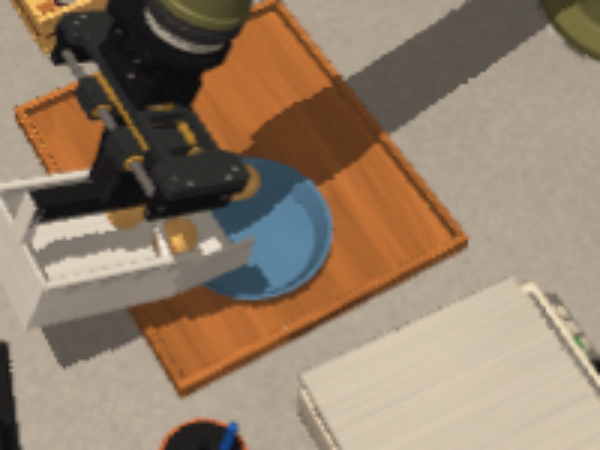

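At 24° one nut shows at the ramp (180,235) and none is out yet. I'll continue slowly.

Call:
drive_tool:
  angular:
    - [0,-0.02,0]
    - [0,-0.02,0]
    - [0,-0.02,0]
    - [0,-0.02,0]
    - [0,-0.02,0]
    - [0,-0.02,0]
    - [0,-0.02,0]
    - [0,-0.02,0]
    - [0,-0.02,0]
    - [0,-0.02,0]
    - [0,-0.02,0]
    - [0,-0.02,0]
    - [0,-0.02,0]
    - [0,-0.02,0]
    - [0,-0.02,0]
    - [0,-0.02,0]
    - [0,-0.02,0]
    - [0,-0.02,0]
    - [0,-0.02,0]
    - [0,-0.02,0]
  delta_pos:
    - [0.132,0,-0.294]
    - [0.132,0,-0.294]
    - [0.132,0,-0.294]
    - [0.132,0,-0.294]
    - [0.132,0,-0.294]
    - [0.132,0,-0.294]
    - [0.132,0,-0.294]
    - [0.132,0,-0.294]
    - [0.132,0,-0.294]
    - [0.132,0,-0.294]
    - [0.132,0,-0.294]
    - [0.132,0,-0.294]
    - [0.132,0,-0.294]
    - [0.132,0,-0.294]
    - [0.132,0,-0.294]
    - [0.132,0,-0.294]
    - [0.132,0,-0.294]
    - [0.132,0,-0.294]
    - [0.132,0,-0.294]
    - [0.132,0,-0.294]
  gripper: [0.5,0.5,0.5,0.5,0.5,0.5,0.5,0.5,0.5,0.5,0.5,0.5,0.5,0.5,0.5,0.5,0.5,0.5,0.5,0.5]

```text
time_s: 14.3
tool_pos: [0.6416, 0.0719, 0.2216]
tool_rot: [179.9, 46.8, 180.0]
force: [0.9, -0.0, -2.2]
grip_width: 0.0169
grasp_force: 50.0
```

Call:
drive_tool:
  angular:
    - [0,-0.02,0]
    - [0,-0.02,0]
    - [0,-0.02,0]
    - [0,-0.02,0]
    - [0,0,0]
    - [0,0,0]
    - [0,0,0]
    - [0,0,0]
    - [0,0,0]
    - [0,0,0]
  delta_pos:
    - [0.132,0,-0.294]
    - [0.132,0,-0.294]
    - [0.132,0,-0.294]
    - [0.132,0,-0.294]
    - [0,0,0]
    - [0,0,0]
    - [0,0,0]
    - [0,0,0]
    - [0,0,0]
    - [0,0,0]
  gripper: [0.5,0.5,0.5,0.5,0.5,0.5,0.5,0.5,0.5,0.5]

```text
time_s: 15.3
tool_pos: [0.6298, 0.0719, 0.2254]
tool_rot: [180.0, 51.3, -180.0]
force: [-0.1, 0.4, -3.5]
grip_width: 0.0169
grasp_force: 50.0
```

```bash
python3 - <<'E'
from fit import *
s=telemetry.get_obs(); R=rot(s['tool_rot']); print('spout est',s['tool_pos']+R@np.array([.1475,0,.0645]),s['tool_rot'],s['qpos'],s['force'])
c=eyes.read_camera('scene'); w=eyes.read_camera('wrist')
cv2.imwrite('pics/p3.png',np.hstack([cv2.resize(c['pixels'][160:280,190:350],(400,300)),cv2.resize(w['pixels'],(400,300))])[:,:,::-1])
E
```

```text
spout est [0.58804502 0.07191748 0.06992384] [ 179.98717585   51.33992702 -179.98989588] [-24.00090526 -14.39535115   6.61307051 132.22118209  52.10958878
  18.73445997  29.51334723] [-0.1361841   0.44996809 -3.47063365]
```

View pics/p3.png

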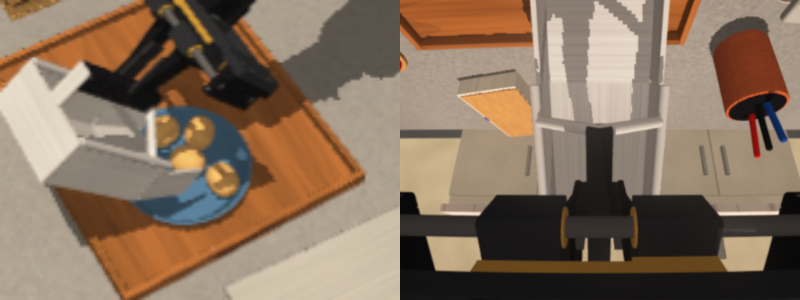

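The scoop is empty and the nuts are in the dish. I'll level it while rising.

Call:
drive_tool:
  angular:
    - [0,0.05,0]
    - [0,0.05,0]
    - [0,0.05,0]
    - [0,0.05,0]
    - [0,0.05,0]
    - [0,0.05,0]
    - [0,0.05,0]
    - [0,0.05,0]
    - [0,0.05,0]
    - [0,0.05,0]
    - [0,0.05,0]
    - [0,0.05,0]
    - [0,0.05,0]
    - [0,0.05,0]
    - [0,0.05,0]
    - [0,0.05,0]
    - [0,0.05,0]
    - [0,0.046,0]
    - [0,0,0]
    - [0,0,0]
  delta_pos:
    - [-0.65,0,0.376]
    - [-0.65,0,0.376]
    - [-0.65,0,0.376]
    - [-0.65,0,0.376]
    - [-0.65,0,0.376]
    - [-0.65,0,0.376]
    - [-0.65,0,0.376]
    - [-0.65,0,0.376]
    - [-0.47,0,0.276]
    - [-0.47,0,0.276]
    - [-0.47,0,0.276]
    - [-0.47,0,0.276]
    - [-0.47,0,0.276]
    - [-0.47,0,0.276]
    - [-0.47,0,0.276]
    - [-0.47,0,0.276]
    - [-0.3,0,0.0]
    - [-0.3,0,-0.5]
    - [0,0,-1]
    - [0,0,0]
  gripper: [0.5,0.5,0.5,0.5,0.5,0.5,0.5,0.5,0.5,0.5,0.5,0.5,0.5,0.5,0.5,0.5,0.5,0.5,0.5,0.5]

```text
time_s: 17.4
tool_pos: [0.7377, 0.0717, 0.2448]
tool_rot: [-180.0, 0.2, -180.0]
force: [0.9, -0.5, -2.2]
grip_width: 0.0168
grasp_force: 50.0
```

```bash
python3 go.py .56 .0725 .22 180 0 180
```

```text
t 17.4 pos [0.7377 0.0717 0.2448] rpy [-179.97    0.22 -179.97] d cm [17.78  0.09  2.41] w [-0.0005  0.0038  0.0005]
```

Call:
drive_tool:
  angular:
    - [0,0.0038,0]
    - [0,0,0]
    - [0,0,0]
    - [0,0,0]
    - [0,0,0]
    - [0,0,0.069]
    - [0,0,0.069]
    - [0,0,0.069]
    - [0,0,0.069]
    - [0,0,0]
    - [0,0,0]
    - [0,0,0]
    - [0,0,0]
    - [0,0,0]
    - [0,0,0]
    - [0,0,0]
    - [0,0,0]
    - [0,0,0]
    - [0,0,0]
  delta_pos:
    - [3.5,0,0]
    - [3.6,0,0]
    - [3.6,0,0]
    - [3.6,0,0]
    - [3.5,0,0]
    - [0,0,0]
    - [0,0,0]
    - [0,0,0]
    - [0,0,0]
    - [1,2,0]
    - [1.5,3,0]
    - [1.8,3.7,0]
    - [1.8,3.7,0]
    - [1.8,3.7,0]
    - [1.8,3.7,0]
    - [1.3,2.7,0]
    - [1,2,0]
    - [0,0,0]
    - [0,0,0]
  gripper: [0.5,0.5,0.5,0.5,0.5,0.5,0.5,0.5,0.5,0.5,0.5,0.5,0.5,0.5,0.5,0.5,0.5,0.5,0.5]

```text
time_s: 19.3
tool_pos: [0.5092, 0.34, 0.2445]
tool_rot: [-180.0, -0.1, 164.3]
force: [0.4, -1.1, -2.4]
grip_width: 0.0171
grasp_force: 50.0
```

```bash
python3 go.py .5108 .3412 .164 180 0 164.2;  python3 - <<'E'
from fit import *
k=eyes.read_camera('top')
d=models.cut_out(k,'dish')[0]; m=d['pixels'].astype(np.uint8); cn=max(cv2.findContours(m,0,2)[0],key=cv2.contourArea); e=cv2.fitEllipse(cn)[0]
print(d['p'],m.sum(),at(k,d['centre'],.03),at(k,e,.03))
print([(np.round(at(k,q['centre'],.031),3).tolist(),round(q['p'],2)) for q in models.search_frame(k,'nut1')])
c=eyes.read_camera('scene')
print([(np.round(at(c,q['centre'],.031),3).tolist(),round(q['p'],2)) for q in models.search_frame(c,'nut1')])
cv2.imwrite('pics/q1.png',np.hstack([cv2.resize(c['pixels'][180:270,200:320],(400,300)),cv2.resize(k['pixels'][140:275,100:280],(400,300))])[:,:,::-1])
E
```

```text
t 19.3 pos [0.5092 0.34   0.2445] rpy [-1.7997e+02 -1.3000e-01  1.6428e+02] d cm [-0.14  0.16  8.05] w [-0.0005 -0.0023  0.0013]
0.81 1554 [0.56070765 0.0793342  0.03      ] [0.55279287 0.07108724 0.03      ]
[([0.545, 0.076, 0.031], 0.6), ([0.522, 0.04, 0.031], 0.58), ([0.553, 0.024, 0.031], 0.41), ([0.518, 0.111, 0.031], 0.41)]
[([0.529, 0.117, 0.031], 0.51)]
```

View pics/q1.png

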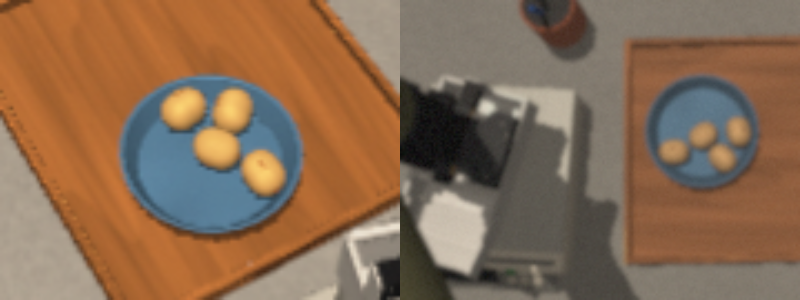

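Both views show four walnuts in the dish, which has not moved. I'll set the scoop down.

Call:
drive_tool:
  angular:
    - [0,-0.002,0.001]
    - [0,0,0]
    - [0,0,0]
    - [0,0,0]
    - [0,0,0]
    - [0,0,0]
    - [0,0,0]
    - [0,0,0]
    - [0,0,0]
    - [0,0,0]
  delta_pos:
    - [-0.14,0.16,1]
    - [0,0,2]
    - [0,0,2]
    - [0,0,1.5]
    - [0,0,0.7]
    - [0,0,0.3]
    - [0,0,0.2]
    - [0,0,0.2]
    - [0,0,0.1]
    - [0,0,0]
  gripper: [0.5,0.5,0.5,0.5,0.5,0.5,0.5,0.5,0.5,0.5]

```text
time_s: 20.55
tool_pos: [0.5114, 0.3414, 0.1645]
tool_rot: [-180.0, -0.1, 164.1]
force: [-0.4, -0.2, -2.9]
grip_width: 0.017
grasp_force: 50.0
```

```bash
python3 go.py .5108 .3412 .1635 180 0 164.2
```

```text
t 20.6 pos [0.5114 0.3414 0.1645] rpy [-1.7998e+02 -7.0000e-02  1.6414e+02] d cm [ 0.05 -0.04  0.1 ] w [-0.0004 -0.0013 -0.001 ]
```

Call:
drive_tool:
  angular:
    - [0,-0.001,0]
    - [0,0,0]
    - [0,0,0]
  delta_pos:
    - [0,0,0.05]
    - [0,0,0.05]
    - [0,0,0]
  gripper: [0.5,0.5,0.5]

```text
time_s: 20.85
tool_pos: [0.5115, 0.3414, 0.1635]
tool_rot: [-180.0, 0.0, 164.1]
force: [0.1, -0.1, -1.6]
grip_width: 0.0171
grasp_force: 50.0
```

Call:
drive_tool:
  angular:
    - [0,0,0]
    - [0,0,0]
    - [0,0,0]
    - [0,0,0]
    - [0,0,0]
    - [0,0,0]
    - [0,0,0]
    - [0,0,0]
    - [0,0,0]
    - [0,0,0]
  delta_pos:
    - [0,0,0.0]
    - [0,0,0]
    - [0,0,0]
    - [0,0,0]
    - [0,0,0]
    - [0,0,-1]
    - [0,0,-2]
    - [0,0,-3]
    - [0,0,-3]
    - [0,0,-2]
  gripper: [2,3,4,5,6,6,6,7,8.7,8.7]

```text
time_s: 21.85
tool_pos: [0.512, 0.3418, 0.2765]
tool_rot: [179.9, 0.1, 164.1]
force: [-0.2, 0.2, 0.3]
grip_width: 0.0765
grasp_force: 0.0
```

```bash
python3 go.py .45 -.1 .3 180 0 180
```

```text
t 21.9 pos [0.512  0.3418 0.2765] rpy [1.7989e+02 8.0000e-02 1.6414e+02] d cm [ -6.11 -44.18  -2.42] w [ 0.0017  0.0017 -0.2768]
```

Call:
drive_tool:
  angular:
    - [0,0,0]
    - [0,0,0]
    - [0,0,0]
    - [0,0,0]
    - [0,0,0]
    - [0,0,0]
    - [0,0,0]
    - [0,0,0]
    - [0,0,0]
    - [0,0,0]
    - [0,0,0]
    - [0,0,0]
    - [0,0,0]
    - [0,0,0]
    - [0,0,0]
    - [0,0,0]
    - [0,0,-0.1]
    - [0,0,-0.1]
    - [0,0,-0.077]
    - [0,0,0]
  delta_pos:
    - [-1.39,-3.78,-0.15]
    - [-1.39,-3.78,-0.15]
    - [-1.39,-3.78,-0.15]
    - [-1.39,-3.78,-0.15]
    - [-1.39,-3.78,-0.15]
    - [-1.39,-3.78,-0.15]
    - [-1.39,-3.78,-0.15]
    - [-1.39,-3.78,-0.15]
    - [-1.39,-3.78,-0.15]
    - [-1.39,-3.78,-0.15]
    - [-1.39,-3.78,-0.15]
    - [-1.39,-3.78,-0.15]
    - [-1.39,-3.78,-0.15]
    - [-1.39,-3.78,-0.15]
    - [-1.39,-3.78,-0.15]
    - [-1.39,-3.78,-0.15]
    - [0,0,0]
    - [0,0,0]
    - [0,0,0]
    - [0,0,0]
  gripper: [8.7,8.7,8.7,8.7,8.7,8.7,8.7,8.7,8.7,8.7,8.7,8.7,8.7,8.7,8.7,8.7,8.7,8.7,8.7,8.7]

```text
time_s: 23.85
tool_pos: [0.5601, -0.3013, 0.2983]
tool_rot: [-180.0, -0.0, -180.0]
force: [0.0, -0.4, -0.1]
grip_width: 0.0869
grasp_force: 0.0
```

```bash
python3 - <<'E'
from fit import *
s=telemetry.get_obs(); print(s['tool_pos'],s['tool_rot'],s['qpos'])
w=eyes.read_camera('wrist'); t=eyes.read_camera('top'); c=eyes.read_camera('scene')
save(w,'j1')
for n,k in (('w',w),('t',t),('s',c)):
  for q in models.cut_out(k,'jar1')[:5]:
    m=q['pixels'].astype(np.uint8); cn=max(cv2.findContours(m,0,2)[0],key=cv2.contourArea)
    print(n,round(q['p'],2),m.sum(),np.round(q['centre']),np.round(at(k,q['centre'],.093),3), np.round(at(k,q['centre'],.07),3))
E
```

```text
[ 0.56006169 -0.30129936  0.29830854] [-1.79953776e+02 -7.35474478e-03 -1.79982357e+02] [ -6.63313643  18.03589319  42.52033794  78.6562442  -12.04466983
  87.87586133 124.9193639 ]
w 0.84 2073 [253. 168.] [ 0.561 -0.304  0.093] [ 0.566 -0.304  0.07 ]
w 0.79 2782 [257.  44.] [ 0.421 -0.299  0.093] [ 0.417 -0.299  0.07 ]
t 0.73 424 [358. 241.] [ 0.417 -0.291  0.093] [ 0.417 -0.298  0.07 ]
t 0.69 384 [355. 197.] [ 0.548 -0.288  0.093] [ 0.551 -0.294  0.07 ]
t 0.5 124 [376. 234.] [ 0.437 -0.346  0.093] [ 0.438 -0.354  0.07 ]
s 0.92 440 [243. 121.] [ 0.436 -0.271  0.093] [ 0.425 -0.292  0.07 ]
s 0.76 466 [226. 108.] [ 0.458 -0.352  0.093] [ 0.448 -0.375  0.07 ]
s 0.59 488 [206. 130.] [ 0.56  -0.291  0.093] [ 0.552 -0.312  0.07 ]
```

View pics/j1.png

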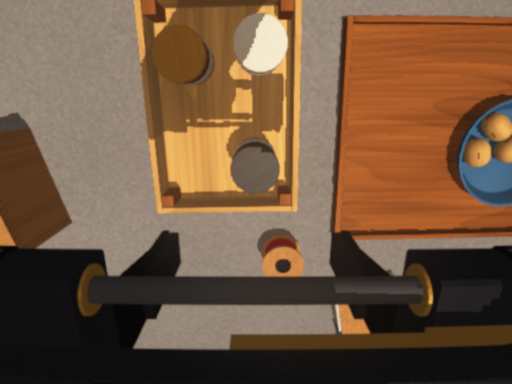

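Wrist picture: the brass lid is centred near (181,54), the white near (261,43) and the dark near (256,168), all well apart. The crate spans 138–300 by 0–212.

```bash
python3 - <<'E'
from fit import *
from scipy.optimize import minimize
c=eyes.read_camera('wrist')
g=cv2.GaussianBlur(cv2.cvtColor(c['pixels'],cv2.COLOR_RGB2GRAY).astype(np.float32),(0,0),1)
G=np.hypot(cv2.Sobel(g,5,1,0),cv2.Sobel(g,5,0,1))
a=np.linspace(0,2*np.pi,72,endpoint=False); ring=np.c_[.031*np.cos(a),.031*np.sin(a),0*a]
for n,px in dict(brass=(181,54),white=(261,43),dark=(256,168)).items():
    p0=at(c,px,.093)
    def f(v):
        q=proj(c,ring+[v[0],v[1],.093]).astype(np.float32); return -cv2.remap(G,q[None,:,0],q[None,:,1],1).mean()
    b=min(((f(p0[:2]+[i,j]),i,j) for i in np.arange(-.012,.0121,.001) for j in np.arange(-.012,.0121,.001)))
    print(n,np.round(p0,4),np.round(p0[:2]+b[1:],4),b[0])
for n,px in dict(tray_left_top=(347,17),tray_left_bot=(337,238)).items(): print(n,at(c,px,.022))
E
python3 go.py .42 -.3 .2 180 0 180
```

```text
brass [ 0.4301 -0.3844  0.093 ] [ 0.4261 -0.3954] -55.147884
white [ 0.4191 -0.2948  0.093 ] [ 0.4181 -0.2968] -136.77211
dark [ 0.5607 -0.3002  0.093 ] [ 0.5607 -0.3022] -125.27602
tray_left_top [ 0.37610329 -0.18234297  0.022     ]
tray_left_bot [ 0.68879592 -0.1720685   0.022     ]
t 24.2 pos [ 0.56   -0.301   0.2977] rpy [-1.7996e+02 -5.0000e-02  1.7999e+02] d cm [13.99  0.1   9.78] w [-0.0007 -0.0008 -0.0002]
```

Call:
drive_tool:
  angular:
    - [0,0,0]
    - [0,0,0]
    - [0,0,0]
    - [0,0,0]
    - [0,0,0]
    - [0,0,0]
    - [0,0,0]
    - [0,0,0]
    - [0,0,0]
    - [0,0,0]
    - [0,0,0]
    - [0,0,0]
    - [0,0,0]
    - [0,0,0]
    - [0,0,0]
  delta_pos:
    - [-0.05,-0.1,2]
    - [0,0,4]
    - [0,0,4]
    - [0,0,4]
    - [0,0,3]
    - [0,0,2.2]
    - [0,0,1.5]
    - [0,0,1]
    - [0,0,0.57]
    - [0,0,0]
    - [0,0,0]
    - [0,0,0]
    - [0,0,0]
    - [0,0,0]
    - [0,0,0]
  gripper: [8.7,8.7,8.7,8.7,8.7,8.7,8.7,8.7,8.7,8.7,7,6,5.5,5.5,5.5]
  squeeze: 35

```text
time_s: 25.7
tool_pos: [0.5606, -0.3021, 0.0753]
tool_rot: [-180.0, -0.0, -180.0]
force: [0.5, 0.5, 1.9]
grip_width: 0.0608
grasp_force: 35.0
```

Call:
drive_tool:
  angular:
    - [0,0,0]
    - [0,0,0]
    - [0,0,0]
    - [0,0,0]
    - [0,0,0]
    - [0,0,0]
    - [0,0,0]
    - [0,0,0]
    - [0,0,0]
    - [0,0,0]
    - [0,0,0]
    - [0,0,0]
    - [0,0,0]
    - [0,0,0]
  delta_pos:
    - [0,0,-1]
    - [0,0,-2]
    - [0,0,-3]
    - [0,0,-2]
    - [0,0,-1]
    - [-0.4,1.2,0]
    - [-0.85,2.5,0]
    - [-1.2,3.5,0]
    - [-1.2,3.5,0]
    - [-1.2,3.5,0]
    - [-1.2,3.3,0]
    - [-0.6,1.8,0]
    - [-0.3,0.9,0]
    - [0,0,0]
  gripper: [5.5,5.5,5.5,5.5,5.5,5.5,5.5,5.5,5.5,5.5,5.5,5.5,5.5,5.5]

```text
time_s: 27.1
tool_pos: [0.6296, -0.0992, 0.1638]
tool_rot: [-179.9, -0.1, -179.9]
force: [-0.6, 0.9, -3.0]
grip_width: 0.0606
grasp_force: 35.0
```

```bash
python3 go.py .63 -.1 .0758 180 0 180; python3 -c "
from h import *
print(telemetry.get_obs()['wrist_torque'],telemetry.get_obs()['force'])
k=eyes.read_camera('scene');q=models.cut_out(k,'dish')[0];print(q['p'],at(k,q['centre'],.03))"
```

```text
t 27.1 pos [ 0.6296 -0.0992  0.1638] rpy [-1.7994e+02 -1.3000e-01 -1.7989e+02] d cm [-0.06 -0.07  8.8 ] w [-0.001  -0.0023  0.002 ]
[ 0.02876234  0.02052551 -0.01157257] [-0.60362084  0.86061063 -3.00207729]
0.84 [0.5521816 0.0815191 0.03     ]
```

Call:
drive_tool:
  angular:
    - [0,-0.002,0]
    - [0,0,0]
    - [0,0,0]
    - [0,0,0]
    - [0,0,0]
    - [0,0,0]
    - [0,0,0]
    - [0,0,0]
    - [0,0,0]
  delta_pos:
    - [0,0,1]
    - [0,0,2]
    - [0,0,2.5]
    - [0,0,1.5]
    - [0,0,0.8]
    - [0,0,0.5]
    - [0,0,0.3]
    - [0,0,0.2]
    - [0,0,0]
  gripper: [5.5,5.5,5.5,5.5,5.5,5.5,5.5,5.5,5.5]

```text
time_s: 28.1
tool_pos: [0.6303, -0.1003, 0.0771]
tool_rot: [-180.0, 0.1, -180.0]
force: [-1.0, 0.3, -3.2]
grip_width: 0.0606
grasp_force: 35.0
```

Call:
drive_tool:
  angular:
    - [0,0,0]
    - [0,0,0]
    - [0,0,0]
  delta_pos:
    - [0,0,0.1]
    - [0,0,0.1]
    - [0,0,0]
  gripper: [5.5,5.5,5.5]

```text
time_s: 28.4
tool_pos: [0.6305, -0.1002, 0.0753]
tool_rot: [-180.0, 0.1, -180.0]
force: [-1.0, -0.0, -0.4]
grip_width: 0.0609
grasp_force: 35.0
```

Call:
drive_tool:
  angular:
    - [0,0,0]
    - [0,0,0]
    - [0,0,0]
    - [0,0,0]
    - [0,0,0]
    - [0,0,0]
    - [0,0,0]
    - [0,0,0]
    - [0,0,0]
  delta_pos:
    - [0,0,0]
    - [0,0,0]
    - [0,0,0]
    - [0,0,0]
    - [0,0,-1]
    - [0,0,-3]
    - [0,0,-4]
    - [0,0,-4]
    - [0,0,0]
  gripper: [6.5,7.5,8.7,8.7,8.7,8.7,8.7,8.7,8.7]

```text
time_s: 29.3
tool_pos: [0.6334, -0.1016, 0.2022]
tool_rot: [-179.9, 0.7, 180.0]
force: [0.8, -0.6, 0.6]
grip_width: 0.087
grasp_force: 0.0
```

```bash
python3 go.py .418 -.2965 .19 180 0 180;python3 go.py .418 -.2965 .19 180 0 270; python3 -c "
from h import *
print(telemetry.get_obs()['qpos'])
k=eyes.read_camera('top')
print([(np.round(at(k,q['centre'],.093),3),q['p']) for q in models.search_frame(k,'jar1')])"
```

```text
t 29.3 pos [ 0.6334 -0.1016  0.2022] rpy [-179.91    0.73  179.99] d cm [ 21.55 -19.5    0.97] w [-0.0015  0.0128 -0.0002]
t 29.3 pos [ 0.6334 -0.1016  0.2022] rpy [-179.91    0.73  179.99] d cm [ 21.55 -19.5    0.97] w [-0.0112  0.0088 -1.571 ]
[-22.67134494  19.33995254  37.3818249   87.23543296 -12.00388685
  76.72013048 105.75282633]
[(array([ 0.425, -0.275,  0.093]), 0.76), (array([ 0.427, -0.383,  0.093]), 0.74)]
```

The dark jar is standing. I'll take a fresh wrist look before the next grasp, since something may have been knocked.

Call:
drive_tool:
  angular:
    - [0,0.0128,0]
    - [0,0,0]
    - [0,0,0]
    - [0,0,0]
    - [0,0,0]
    - [0,0,0]
    - [0,0,0]
    - [0,0,0]
    - [0,0,0]
  delta_pos:
    - [0.6,-1.8,-2]
    - [1.4,-3,-2]
    - [1.7,-3.6,-2]
    - [1.7,-3.6,-1.5]
    - [1.7,-3.6,-1]
    - [1.7,-3.6,-0.5]
    - [1,-2.4,0]
    - [0.5,-1.2,0]
    - [0,0,0]
  gripper: [8.7,8.7,8.7,8.7,8.7,8.7,8.7,8.7,8.7]

```text
time_s: 30.3
tool_pos: [0.5261, -0.3296, 0.2849]
tool_rot: [-180.0, -0.8, 179.8]
force: [0.2, 1.1, -0.4]
grip_width: 0.087
grasp_force: 0.0
```

```bash
cat > lid.py <<'E'
from fit import *
from go import go
import sys
a=np.linspace(0,2*np.pi,72,endpoint=False); ring=np.c_[.031*np.cos(a),.031*np.sin(a),0*a]
def lid(c,p0,r=.025):
    g=cv2.GaussianBlur(cv2.cvtColor(c['pixels'],cv2.COLOR_RGB2GRAY).astype(np.float32),(0,0),1)
    G=np.minimum(np.hypot(cv2.Sobel(g,5,1,0),cv2.Sobel(g,5,0,1)),120)
    def f(v):
        q=proj(c,ring+[v[0],v[1],.093]).astype(np.float32); return cv2.remap(G,q[None,:,0],q[None,:,1],1).mean()
    b=max(((f(p0[:2]+[i,j]),i,j) for i in np.arange(-r,r+1e-4,.001) for j in np.arange(-r,r+1e-4,.001)))
    return np.round(p0[:2]+b[1:],4),b[0]
E
python3 - <<'E'
from lid import *
c=eyes.read_camera('wrist'); im=c['pixels'].copy()
for p in ([.418,-.296],[.428,-.387]):
    v,s=lid(c,np.array(p)); print(v,s)
    for q in proj(c,ring+[v[0],v[1],.093]): cv2.circle(im,tuple(np.round(q).astype(int).tolist()),0,(0,255,0),-1)
cv2.imwrite('pics/j2.png',im[:,:,::-1])
go([v[0],v[1],.0753],[180,0,180])
E
```

```text
[ 0.419 -0.296] 103.321396
[ 0.451 -0.363] 61.406487
t 30.4 pos [ 0.5275 -0.3275  0.2849] rpy [179.97  -0.75 179.98] d cm [ 7.37 -3.56 21.05] w [ 0.0006 -0.0131 -0.0004]
```

View pics/j2.png

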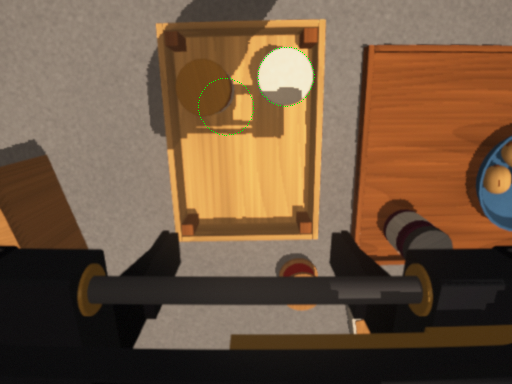

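White is at (0.419, −0.296), confirmed. The brass lid is centred near pixel (204,87). I'll grasp the white jar with the fingers closing along x.

Call:
drive_tool:
  angular:
    - [0,-0.0131,0]
    - [0,0,0.12]
    - [0,0,0.13]
    - [0,0,0.13]
    - [0,0,0.13]
    - [0,0,0.13]
    - [0,0,0.13]
    - [0,0,0.13]
    - [0,0,0.13]
    - [0,0,0.13]
    - [0,0,0.13]
    - [0,0,0.13]
    - [0,0,0.13]
    - [0,0,0.021]
    - [0,0,0]
  delta_pos:
    - [3.6,1,0]
    - [7.25,2.15,0]
    - [0,0,1]
    - [0,0,1]
    - [0,0,1]
    - [0,0,1]
    - [0,0,1]
    - [0,0,1]
    - [0,0,1]
    - [0,0,1]
    - [0,0,1]
    - [0,0,1]
    - [0,0,0]
    - [0,0,0]
    - [0,0,0]
  gripper: [8.7,8.7,8.7,8.7,8.7,8.7,8.7,8.7,8.7,8.7,8.7,8.7,8.7,8.7,8.7]

```text
time_s: 31.85
tool_pos: [0.4449, -0.3024, 0.1861]
tool_rot: [179.9, 0.0, 90.3]
force: [-0.5, 0.7, 0.6]
grip_width: 0.0866
grasp_force: 0.0
```

```bash
python3 go.py .419 -.296 .0753 180 0 90; python3 -c "
from h import *
print(telemetry.get_obs()['qpos'])"
```

```text
t 31.9 pos [ 0.4449 -0.3024  0.1861] rpy [1.7993e+02 2.0000e-02 9.0300e+01] d cm [ 0.65 -2.6  11.08] w [0.0013 0.0003 0.0052]
[-15.27850453   6.68326326  50.49099553 102.75404279  -5.41679727
  72.98180373  36.90361342]
```

Call:
drive_tool:
  angular:
    - [0,0,0.005]
    - [0,0,0]
    - [0,0,0]
    - [0,0,0]
    - [0,0,0]
    - [0,0,0]
    - [0,0,0]
    - [0,0,0]
    - [0,0,0]
    - [0,0,0]
    - [0,0,0]
    - [0,0,0]
    - [0,0,0]
  delta_pos:
    - [0.3,-1.2,1]
    - [0.35,-1.4,1.5]
    - [0,0,2.5]
    - [0,0,2.5]
    - [0,0,1.8]
    - [0,0,1]
    - [0,0,0.6]
    - [0,0,0.18]
    - [0,0,0]
    - [0,0,0]
    - [0,0,0]
    - [0,0,0]
    - [0,0,0]
  gripper: [8.7,8.7,8.7,8.7,8.7,8.7,8.7,8.7,8.7,7,6,5.5,5.5]

```text
time_s: 33.15
tool_pos: [0.4182, -0.2976, 0.0757]
tool_rot: [179.9, 0.0, 89.7]
force: [1.3, 1.5, 0.1]
grip_width: 0.0629
grasp_force: 1.3
```

Call:
drive_tool:
  angular:
    - [0,0,0]
    - [0,0,0]
    - [0,0,0]
    - [0,0,0]
    - [0,0,0]
    - [0,0,0]
    - [0,0,0]
    - [0,0,0]
    - [0,0,0]
    - [0,0,0]
    - [0,0,0]
    - [0,0,0]
    - [0,0,0]
    - [0,0,0]
    - [0,0,0]
    - [0,0,0]
  delta_pos:
    - [0,0,0]
    - [0,0,0]
    - [0,0,-1]
    - [0,0,-2]
    - [0,0,-3]
    - [0,0,-2]
    - [0,0,-1]
    - [1,0,0]
    - [2.5,0.2,0]
    - [3.5,0.3,0]
    - [3.5,0.3,0]
    - [3.5,0.2,0]
    - [3,0.2,0]
    - [1.8,0,0]
    - [0.9,0,0]
    - [0,0,0]
  gripper: [5.5,5.5,5.5,5.5,5.5,5.5,5.5,5.5,5.5,5.5,5.5,5.5,5.5,5.5,5.5,5.5]

```text
time_s: 34.75
tool_pos: [0.4304, -0.0997, 0.1648]
tool_rot: [180.0, 0.0, 89.8]
force: [0.2, -0.6, -2.7]
grip_width: 0.0605
grasp_force: 35.0
```

```bash
python3 go.py .43 -.1 .0757 180 0 90
```

```text
t 34.8 pos [ 0.4304 -0.0997  0.1648] rpy [1.7998e+02 4.0000e-02 8.9820e+01] d cm [-0.02 -0.04  8.91] w [ 0.0003  0.0007 -0.0031]
```

Call:
drive_tool:
  angular:
    - [0,0,0]
    - [0,0,0]
    - [0,0,0]
    - [0,0,0]
    - [0,0,0]
    - [0,0,0]
    - [0,0,0]
    - [0,0,0]
    - [0,0,0]
    - [0,0,0]
  delta_pos:
    - [0,0,1]
    - [0,0,2]
    - [0,0,2.5]
    - [0,0,1.5]
    - [0,0,0.8]
    - [0,0,0.5]
    - [0,0,0.3]
    - [0,0,0.2]
    - [0,0,0.1]
    - [0,0,0]
  gripper: [5.5,5.5,5.5,5.5,5.5,5.5,5.5,5.5,5.5,5.5]

```text
time_s: 35.75
tool_pos: [0.4313, -0.1006, 0.0766]
tool_rot: [179.9, 0.0, 89.7]
force: [-0.2, -0.0, -2.3]
grip_width: 0.0605
grasp_force: 35.0
```

Call:
drive_tool:
  angular:
    - [0,0,0]
    - [0,0,0]
    - [0,0,0]
  delta_pos:
    - [0,0,0.07]
    - [0,0,0.05]
    - [0,0,0]
  gripper: [5.5,5.5,5.5]

```text
time_s: 36.05
tool_pos: [0.4314, -0.1006, 0.0756]
tool_rot: [179.9, 0.0, 89.7]
force: [0.8, 0.4, 2.0]
grip_width: 0.0606
grasp_force: 35.0
```

Call:
drive_tool:
  angular:
    - [0,0,0]
    - [0,0,0]
    - [0,0,0]
    - [0,0,0]
    - [0,0,0]
    - [0,0,0]
    - [0,0,0]
    - [0,0,0]
    - [0,0,0]
  delta_pos:
    - [0,0,0]
    - [0,0,0]
    - [0,0,0]
    - [0,0,0]
    - [0,0,-1]
    - [0,0,-3]
    - [0,0,-4]
    - [0,0,-4]
    - [0,0,0]
  gripper: [6.5,7.5,8.7,8.7,8.7,8.7,8.7,8.7,8.7]

```text
time_s: 36.95
tool_pos: [0.4345, -0.1011, 0.2011]
tool_rot: [179.3, -0.0, 89.7]
force: [-0.1, -0.4, -0.2]
grip_width: 0.0868
grasp_force: 0.0
```

```bash
python3 go.py .53 -.34 .29 180 0 180
```

```text
t 37.0 pos [ 0.4345 -0.1011  0.2011] rpy [ 1.7931e+02 -1.0000e-02  8.9700e+01] d cm [-23.84   9.78  -8.77] w [ 0.0096  0.0094 -1.5761]
```

Call:
drive_tool:
  angular:
    - [0.012,0,0]
    - [0,0,0]
    - [0,0,0]
    - [0,0,0]
    - [0,0,0]
    - [0,0,0]
    - [0,0,0]
    - [0,0,0]
    - [0,0,-0.131]
    - [0,0,-0.131]
    - [0,0,-0.131]
    - [0,0,-0.131]
    - [0,0,-0.131]
    - [0,0,-0.131]
    - [0,0,-0.131]
    - [0,0,-0.131]
    - [0,0,-0.131]
    - [0,0,-0.131]
    - [0,0,-0.131]
    - [0,0,-0.131]
  delta_pos:
    - [-2,0,-2]
    - [-3,1,-2]
    - [-3.5,1.6,-2]
    - [-3.5,1.6,-1.5]
    - [-3.5,1.6,-1]
    - [-3.5,1.6,-0.3]
    - [-3,1.4,0]
    - [-1.8,1,0]
    - [0,0,0]
    - [0,0,0]
    - [0,0,0]
    - [0,0,0]
    - [0,0,0]
    - [0,0,0]
    - [0,0,0]
    - [0,0,0]
    - [0,0,0]
    - [0,0,0]
    - [0,0,0]
    - [0,0,0]
  gripper: [8.7,8.7,8.7,8.7,8.7,8.7,8.7,8.7,8.7,8.7,8.7,8.7,8.7,8.7,8.7,8.7,8.7,8.7,8.7,8.7]

```text
time_s: 38.95
tool_pos: [0.5282, -0.3388, 0.2822]
tool_rot: [-180.0, -0.6, -179.9]
force: [0.2, 0.8, 0.4]
grip_width: 0.0867
grasp_force: 0.0
```

```bash
python3 - <<'E'
from lid import *
c=eyes.read_camera('wrist'); im=c['pixels'].copy()
for d in models.cut_out(c,'jar1')[:3]: print('net',d['p'],d['pixels'].sum(),at(c,d['centre'],.093))
v,s=lid(c,np.array([.43,-.386]),.012); print(v,s)
for q in proj(c,ring+[v[0],v[1],.093]): cv2.circle(im,tuple(np.round(q).astype(int).tolist()),0,(0,255,0),-1)
cv2.imwrite('pics/j3.png',im[:,:,::-1])
go([v[0],v[1],.0755],[180,0,180])
E
```

```text
net 0.97 1992 [ 0.60962915 -0.12893105  0.093     ]
net 0.78 3823 [ 0.43348039 -0.11824694  0.093     ]
net 0.65 2560 [ 0.430679   -0.38595623  0.093     ]
[ 0.43  -0.387] 43.232796
t 39.0 pos [ 0.5282 -0.3389  0.2822] rpy [-179.97   -0.61  179.8 ] d cm [ 9.58 -4.84 20.78] w [-0.0005 -0.0107 -0.0035]
```

View pics/j3.png

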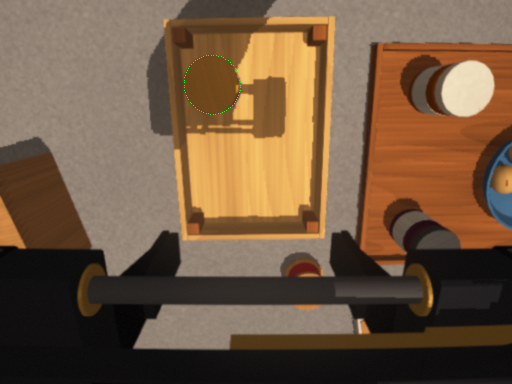

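The ring fits the brass lid at (212,85), and the white and dark jars stand on the tray. I'll pick the last jar.

Call:
drive_tool:
  angular:
    - [0,-0.0107,-0.0035]
    - [0,0,0]
    - [0,0,0]
    - [0,0,0]
    - [0,0,0]
    - [0,0,0]
    - [0,0,0]
    - [0,0,0]
    - [0,0,0]
  delta_pos:
    - [2,-1,0]
    - [3,-1.5,1]
    - [2.6,-1.3,2]
    - [2,-1,2.5]
    - [0,0,2.5]
    - [0,0,2]
    - [0,0,1]
    - [0,0,0]
    - [0,0,0]
  gripper: [8.7,8.7,8.7,8.7,8.7,8.7,8.7,8.7,8.7]

```text
time_s: 39.95
tool_pos: [0.4328, -0.3872, 0.1732]
tool_rot: [-179.9, 0.0, 179.9]
force: [0.1, -0.1, 0.7]
grip_width: 0.0867
grasp_force: 0.0
```

```bash
python3 go.py .43 -.387 .0755 180 0 180
```

```text
t 40.0 pos [ 0.4328 -0.3872  0.1732] rpy [-1.7992e+02  4.0000e-02  1.7994e+02] d cm [0.29 0.03 9.77] w [-0.0014  0.0008 -0.001 ]
```

Call:
drive_tool:
  angular:
    - [-0.001,0,0]
    - [0,0,0]
    - [0,0,0]
    - [0,0,0]
    - [0,0,0]
    - [0,0,0]
    - [0,0,0]
    - [0,0,0]
    - [0,0,0]
    - [0,0,0]
    - [0,0,0]
    - [0,0,0]
    - [0,0,0]
    - [0,0,0]
  delta_pos:
    - [0.28,0,1]
    - [0,0,2.5]
    - [0,0,2.5]
    - [0,0,1.8]
    - [0,0,1]
    - [0,0,0.6]
    - [0,0,0.35]
    - [0,0,0]
    - [0,0,0]
    - [0,0,0]
    - [0,0,0]
    - [0,0,0]
    - [0,0,0]
    - [0,0,0]
  gripper: [8.7,8.7,8.7,8.7,8.7,8.7,8.7,8.7,7,6,5.5,5.5,5.5,5.5]

```text
time_s: 41.35
tool_pos: [0.4297, -0.3873, 0.0753]
tool_rot: [-180.0, 0.0, 180.0]
force: [0.4, -0.8, 0.8]
grip_width: 0.0605
grasp_force: 35.0
```

```bash
python3 - <<'E'
from lid import *
go([.53,-.1,.165],[180,0,180])
t=eyes.read_camera('top'); c=eyes.read_camera('scene')
for n,k in (('t',t),('s',c)):
  for d in models.cut_out(k,'jar1')[:5]: print(n,round(d['p'],2),d['pixels'].sum(),np.round(at(k,d['centre'],.07),3))
  for d in models.cut_out(k,'dish')[:1]: print('dish',n,round(d['p'],2),d['pixels'].sum(),np.round(at(k,d['centre'],.03),3))
E
```

```text
t 41.4 pos [ 0.4297 -0.3873  0.0753] rpy [-1.7998e+02  4.0000e-02  1.7998e+02] d cm [-10.03  28.73  -8.97] w [-0.0004  0.0007 -0.0004]
t 0.96 391 [ 0.437 -0.096  0.07 ]
t 0.77 472 [ 0.621 -0.096  0.07 ]
t 0.55 91 [ 0.433 -0.408  0.07 ]
dish t 0.57 1361 [0.569 0.08  0.03 ]
s 0.87 478 [ 0.44  -0.086  0.07 ]
s 0.77 617 [ 0.636 -0.089  0.07 ]
s 0.56 300 [ 0.451 -0.357  0.07 ]
s 0.4 8096 [0.566 0.019 0.07 ]
s 0.39 4113 [0.477 0.339 0.07 ]
dish s 0.73 1403 [0.552 0.08  0.03 ]
```

Call:
drive_tool:
  angular:
    - [0,0,0]
    - [0,0,0]
    - [0,0,0]
    - [0,0,0]
    - [0,0,0]
    - [0,0,0]
    - [0,0,0]
    - [0,0,0]
    - [0,0,0]
    - [0,0,0]
    - [0,0,0]
    - [0,0,0]
    - [0,0,0]
    - [0,0,0]
    - [0,0,0]
    - [0,0,0]
  delta_pos:
    - [0,0,-1]
    - [0,0,-2]
    - [0,0,-3]
    - [0,0,-3]
    - [0,0,-1.5]
    - [-1,1,-0.5]
    - [-1.5,2.5,0]
    - [-1.5,3.8,0]
    - [-1.5,4,0]
    - [-1.5,4,0]
    - [-1.5,4,0]
    - [-1,4,0]
    - [-0.5,3,0]
    - [0,1.7,0]
    - [0,0.7,0]
    - [0,0,0]
  gripper: [5.5,5.5,5.5,5.5,5.5,5.5,5.5,5.5,5.5,5.5,5.5,5.5,5.5,5.5,5.5,5.5]

```text
time_s: 43.25
tool_pos: [0.529, -0.0982, 0.1839]
tool_rot: [180.0, -0.1, -179.9]
force: [-1.0, -1.1, -3.2]
grip_width: 0.0608
grasp_force: 35.0
```

```bash
python3 go.py .53 -.1 .0765 180 0 180
```

```text
t 43.2 pos [ 0.529  -0.0982  0.1839] rpy [ 1.7996e+02 -1.2000e-01 -1.7987e+02] d cm [-0.12 -0.19 10.74] w [ 0.0007 -0.0021  0.0023]
```

Call:
drive_tool:
  angular:
    - [0,-0.002,0.002]
    - [0,0,0]
    - [0,0,0]
    - [0,0,0]
    - [0,0,0]
    - [0,0,0]
    - [0,0,0]
    - [0,0,0]
    - [0,0,0]
    - [0,0,0]
    - [0,0,0]
  delta_pos:
    - [-0.1,-0.2,1]
    - [0,0,2.5]
    - [0,0,2.5]
    - [0,0,2]
    - [0,0,1.2]
    - [0,0,0.7]
    - [0,0,0.4]
    - [0,0,0.25]
    - [0,0,0.15]
    - [0,0,0.05]
    - [0,0,0]
  gripper: [5.5,5.5,5.5,5.5,5.5,5.5,5.5,5.5,5.5,5.5,5.5]

```text
time_s: 44.35
tool_pos: [0.5311, -0.1019, 0.078]
tool_rot: [180.0, 0.2, 179.9]
force: [-0.0, -0.6, -3.3]
grip_width: 0.0608
grasp_force: 35.0
```

Call:
drive_tool:
  angular:
    - [0,0.003,0]
    - [0,0,0]
    - [0,0,0]
    - [0,0,0]
  delta_pos:
    - [0,0,0.12]
    - [0,0,0.08]
    - [0,0,0.05]
    - [0,0,0]
  gripper: [5.5,5.5,5.5,5.5]

```text
time_s: 44.75
tool_pos: [0.531, -0.1019, 0.0753]
tool_rot: [180.0, -0.0, 179.9]
force: [-0.4, -0.0, -1.0]
grip_width: 0.0605
grasp_force: 35.0
```

Call:
drive_tool:
  angular:
    - [0,0,0]
    - [0,0,0]
    - [0,0,0]
    - [0,0,0]
    - [0,0,0]
    - [0,0,0]
    - [0,0,0]
    - [0,0,0]
    - [0,0,0]
    - [0,0,0]
    - [0,0,0]
    - [0,0,0]
    - [0,0,0]
  delta_pos:
    - [0,0,0]
    - [0,0,0]
    - [0,0,0]
    - [0,0,0]
    - [0,0,-1]
    - [0,0,-3]
    - [0,0,-4]
    - [0,0,-4]
    - [0,-4,-4]
    - [0,-4,-2]
    - [0,-4,0]
    - [0,-4,0]
    - [0,-4,0]
  gripper: [6.5,7.5,8.7,8.7,8.7,8.7,8.7,8.7,8.7,8.7,8.7,8.7,8.7]

```text
time_s: 46.05
tool_pos: [0.5306, -0.2988, 0.2517]
tool_rot: [180.0, 0.1, 179.9]
force: [0.6, -0.2, 0.9]
grip_width: 0.0868
grasp_force: 0.0
```

```bash
python3 - <<'E'
from lid import *
c=eyes.read_camera('scene'); t=eyes.read_camera('top')
cv2.imwrite('pics/z1.png',np.hstack([cv2.resize(c['pixels'][95:345,150:410],(416,400)),cv2.resize(t['pixels'][130:290,100:250],(375,400))])[:,:,::-1])
E
```

```text
(no output)
```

View pics/z1.png

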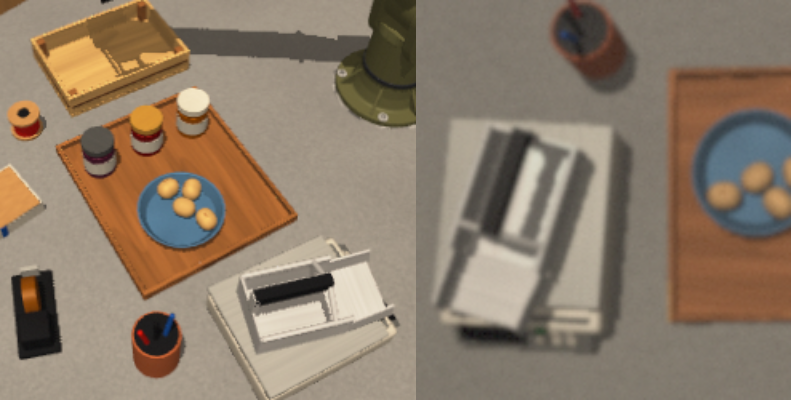

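The final picture shows three jars upright on the tray at (98,150), (146,128) and (192,110). Four walnuts are in the dish, the empty scoop is level on the plate, and the crate is empty. I'll hand the job in.

```bash
python3 -c "
from cell import env
print(env.sign_off())"
```

```text
the job is handed in; nothing more can be done
None
```

The gift tray is made up and handed in at about 46 s: all four walnuts I could see are in the dish, the empty scoop is level on the scale's plate, and the three jars in the crate now stand upright on the tray beside the dish. The sign-off gave no verdict.

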